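# Clamp the showcase down with a wing nut in a tight corner

### The job

Secure the showcase to its clamp stand: push the slotted strap by its upturned tab all the way in, so that its toe lies over the showcase's front rail, then tighten the wing nut clockwise until the strap is finger-tight on the rail: firmly clamped, but not overtightened, as the frame and glass are delicate. There is an upright bent sheet close beside the nut, so the wings can only be worked round in short arcs; do not push hard on the sheet, and leave the mug, tin and carton where they are.

Things in the scene. Friction and masses are not known exactly. Their poses are not given: they have to be found in the camera images.
- stand: fixed clamp stand: dark steel foot 160 x 70 x 8 mm, grey heel block (top 50 mm above the table, x -100 to -35 mm) with side cheeks (y = +-18 to 23 mm, 57 mm high), and an upright 8 mm stud. Origin on the table on the stud's axis; x points along the strap from its tab to its toe, towards the showcase; z up
- nut_axis (a point): on the stud's axis, 61.6 mm above the table: the nut's underside (within 2 mm) at joint nut = 0. The nut turns lightly (0.03 N m) for 0.5 to 6.5 rad until its flange meets the strap; then the torque rises to 0.12 or 0.15 N m within 0.3 rad, and on by about 0.1 per rad. Finger-tight is 0.17 to 0.25 N m (aim for 0.21: 9 N square on a wing 23 mm out); 0.3 is too much. Feel for it
- nut (a joint): turn of the steel wing nut on the stud, rad; grows clockwise seen from above (tightening). One wing points at the angle -value about z from the stand's +x, the other opposite. It sinks 0.9 mm per rad. Two flat wings 8 mm thick, 6 to 27 mm from the axis, 9 to 28 mm above the underside of its flange (32 mm wide, 5 thick; hub 20 mm, 18 high). Stays where left
- strap: loose slotted steel strap 120 x 34 x 8 mm, about 0.6 kg, on the heel block between the cheeks, stud through its slot, under the nut. Origin: centre of its underside, x towards the toe. At the heel end (x -60 to -50 mm) a tab stands to 36 mm above the underside. Starts drawn back; fully in, the slot's end stops on the stud (origin 2 mm behind the stud's axis). Slides with 5 to 12 N
- strap_toe (a point): middle of the lower edge of the strap's toe end, 60 mm ahead of its origin; near the end of its travel the toe tips down up to 3 mm on to the rail
- guard: fixed bent aluminium sheet beside the nut. Origin on the table on the stud's axis. A plate 4 mm thick at y = 32 to 36 mm, x = -43 to 28 mm, 100 mm high; from its rear end a lip at x = -43 to -39 mm reaches over the strap from y = 36 to 8 mm, at heights 66 to 100 mm. The side towards -y is open. Do not push hard on it
- showcase: fixed shallow glass-topped showcase with aluminium frame, 270 x 460 mm, its frame's top 47 to 50 mm above the table. Origin within 3 mm of the table top at the middle of its front face; x points away from the stand. Front rail 22 mm wide, its front face about 40 mm ahead of the stud
- mug: white mug 80 mm wide, 95 mm high, loose, not to be disturbed; origin at the centre of its underside
- tin: round brass tin 68 mm wide, 22 mm high, loose, not to be disturbed; origin at the centre of its underside
- carton: cardboard carton 90 x 65 x 50 mm, loose, not to be disturbed; origin at the centre of its underside
Things that resemble listed ones, but are neither listed nor needed, are in the scene too. What is shaped like the strap but green or turquoise is not meant.

How it is judged:
By the outcome, as a careful person would: the job done as asked, in the order asked, and still so for the second after the job is handed in, with the robot touching nothing.
It also fails if it takes over 72 s, if anything falls off the work surface, if the arm or the gripper's body presses on something with over 40 N, if the wrist force passes 120 N, or if a joint passes its speed limit or range.

### The arm

A 6-joint arm with a two-finger parallel gripper is mounted at the origin on the work surface. World frame = base frame: x ahead of the robot, y to its left, z up, the work surface at z = 0. Lengths are in mm, angles in rad, forces in N, time in s.
With the tool pointing down it reaches from about 275 to 825 mm from the base axis. Payload 4.9 kg.
Tool frame: the origin (TCP) lies at the very end of the fingers, on their centre line; the grasp point (between the pads) lies 19 mm behind it; y points along the fingers, z is the direction in which the jaws open and shut, and the axes are right-handed (so a half turn about y gives the same grasp; the last joint's range is limited). The gripper opens to 85 mm and grips with 20 to 120 N. Pads are 22 mm wide; open, the fingers measure 114 mm over their backs; the gripper's body (76 mm by 85 mm) begins 54 mm behind the grasp point. The pads swing forward as they close: fully open they stand 13 mm farther back than shut.
Start: joints at [-1.415, 0.326, -0.193, 1.052, 0, 1.437], TCP at [157.18, -527.08, 231.281] pointing down, gripper open.
Joint ranges: [-2.65, 2.65], [-0.97, 1.79], [-1.3, 1.35], [-1.93, 2.1], [-1.47, 1.37], [-3.14, 3.14]. Speed limits (rad/s): [2.57, 2.57, 3.14, 3.14, 3.14, 3.14].

### API

Orientations are given as a unit quaternion [w, x, y, z].
In Python, from cell import get_obs, eyes, workorder gives the robot as it stands.
- The arm moves only by the tool send_rows, never from a script. Its argument "series" is a list of rows, each an object with "translation": the shift along the tool's x, y, z in units of 10 cm (1.0 is 10 cm), a list of three; "yaw": the turn about the tool's y in units of 90 degrees (1.0 is 90 degrees). In form: [{"translation": [dx, dy, dz], "yaw": yaw}, ...]. A call has 1 to 10 rows; each row is the pose to reach, as a shift and turn from the pose commanded when the call began, along the tool's axes at that moment; what a row does not reach only later rows make up. A row lasts 1/8 s, in which the tool goes at most 62.5 mm and 10.7 degrees, less where a joint would pass 70% of its speed; a pose out of reach is approached as far as the arm can. A call with a number of a shift or a turn outside -1 to 1 is refused whole. A call with a gripper value outside its range is refused whole. "hand" is the closure, from -1 (fully open) to 1 (shut), set as the call begins (left out, the last holds). The fingers move at their own pace and stop on an object; "newtons" is the grip in N (left out, the last holds). Time passes only in rows, so rows that repeat a pose let the fingers close. It gives the time, the measured TCP pose, the force and the opening at its end, in the units of the state.
- get_obs(): the state, without advancing time (a new reading comes with each control period).
- eyes.snapshot(name): name is "scene" or "top" or "wrist"; returns the picture (384x512x3 uint8, red, green, blue); there is no depth.
- eyes.camera_params(name): a dict with "fx", "fy", "cx", "cy" (pixels), "k1" (the pictures are not rectified: a ray, as slopes to the right and down, at radius r is drawn at 1 + k1 r^2 times it, then the intrinsics apply), "eye" and "orientation" of the camera in the world. Camera axes: x right, y down, z forward; pixel columns grow to the right and rows downward; lengths in mm; the calibration is good to about 2 mm. A picture is of the moment at which its call begins: read the wrist's pose just before it. camera_params takes no time and is no camera call; for the wrist camera it gives the pose at the moment of the call.
- workorder.hand_in(): hands the job in, once; it reports no verdict.
Trained networks look in the newest picture that a camera, given by its name, has taken for a name from the list of things; names that differ only in an ending like _2 or _b are one class to them, and where a whole thing is asked for, a point or a joint stands for the part that bears it (a point fixed in the world has none). Each returns a list of dicts, best first, with "p" (0 to 1); they miss things now and then, are a little off and sometimes report something else, mostly with a low value. They report only what shows in the picture. A call takes as long as a camera call. They do not tell look-alikes from the thing itself.
- eyes.recognise(camera, thing): "pixel" ([row, column] in pixels, amid what is visible of it).
The state is a dict: "time": time; "qpos": joint angles; "joint_vel": joint speeds; "effort": joint torques, N m; "position": TCP position; "eef_rot": TCP orientation; "contact_force": force on the tool from outside, world axes, zero at the start; "torque": the same for the moment, N m; "opening": finger opening in mm.
Only numpy, scipy, OpenCV 4.12 (cv2) and the standard library are available. Lean on these libraries where they do the work, as an engineer would, in place of code of your own. Each camera call takes 0.05 s, during which the arm holds its last target. There are 200 camera calls.

## Working session

There is one attempt and no reset: what is moved stays moved. The work goes in short steps, Python scripts to look and compute and a tool call to move; the robot and the scene stay as the last step left them, time stands still between calls to the robot, and variables do not carry over. Pictures are saved under pics/ and viewed, about 8 in all and at most 12, crops included, and the job is handed in when it is done.

Besides the shell and the picture viewer there is one more tool, called after "Emit:" in YAML: its name, and indented under it one key for each argument. send_rows: Moves the arm, as the interface text tells. Its arguments: {"type":"object","properties":{"series":{"type":"array"},"hand":{"type":"number"},"newtons":{"type":"number"}},"required":["series"]}

```bash
mkdir -p pics; cat > h.py <<'E'
import numpy as np, cv2
from cell import get_obs, eyes, workorder
from scipy.spatial.transform import Rotation as R
def cam(n):
    p=eyes.camera_params(n); q=p['orientation']; q=np.array(q)
    M=R.from_quat(q,scalar_first=True).as_matrix() if q.size==4 else q
    return p,M
def ray(n,row,col):
    p,M=cam(n); d=np.array([(col-p['cx'])/p['fx'],(row-p['cy'])/p['fy']]); u=d.copy()
    for _ in range(20): u=d/(1+p['k1']*(u@u))
    return np.array(p['eye']),M@np.r_[u,1]
def at(n,row,col,z):
    e,d=ray(n,row,col); return e+d*(z-e[2])/d[2]
def proj(n,X):
    p,M=cam(n); c=M.T@(np.array(X,float)-np.array(p['eye'])); u=c[:2]/c[2]; u=u*(1+p['k1']*(u@u))
    return p['fy']*u[1]+p['cy'],p['fx']*u[0]+p['cx']
E
python3 - <<'E'
from h import *
o=get_obs(); print({k:np.round(v,3).tolist() for k,v in o.items()})
ims=[]
for n in ['scene','top','wrist']:
    im=eyes.snapshot(n)[:,:,::-1].copy(); cv2.imwrite(f'pics/{n}0.png',im)
    print(n,{k:np.round(v,3).tolist() for k,v in eyes.camera_params(n).items()})
    for t in ['stand','nut','strap','guard','showcase','strap_toe','nut_axis']:
        try: print(n,t,[(np.round(r['pixel']).tolist(),round(r['p'],2)) for r in eyes.recognise(n,t)][:4])
        except Exception as ex: print(t,ex)
s=cv2.imread('pics/scene0.png');t=cv2.imread('pics/top0.png')
cv2.imwrite('pics/t800.png',cv2.resize(t,(800,600)));cv2.imwrite('pics/s.png',cv2.resize(s,(800,600)))
E
```

```text
{'time': 0.0, 'qpos': [-1.415, 0.327, -0.194, 1.052, -0.0, 1.437], 'joint_vel': [-0.002, -0.0, -0.0, 0.0, -0.001, -0.001], 'effort': [-0.0, -44.34, 26.244, 0.015, -0.0, -0.0], 'position': [157.066, -526.479, 230.498], 'eef_rot': [0.102, -0.102, 0.7, -0.699], 'contact_force': [-0.565, -0.318, -0.772], 'torque': [-0.044, -0.044, -0.026], 'opening': 85.297}
scene {'fx': 375.289, 'fy': 375.289, 'cx': 256.314, 'cy': 192.198, 'k1': -0.028, 'eye': [780.482, 453.701, 674.319], 'orientation': [-0.095, 0.263, 0.909, -0.31]}
scene stand [([193.0, 253.0], 0.87)]
scene nut [([182.0, 218.0], 0.51)]
scene strap [([178.0, 245.0], 0.86), ([357.0, 287.0], 0.73), ([159.0, 294.0], 0.71)]
scene guard [([202.0, 229.0], 0.83)]
scene showcase [([251.0, 139.0], 0.76)]
scene strap_toe [([159.0, 296.0], 0.89), ([173.0, 246.0], 0.87), ([356.0, 285.0], 0.78)]
scene nut_axis [([189.0, 256.0], 0.82)]
top {'fx': 490.802, 'fy': 490.802, 'cx': 256.571, 'cy': 181.724, 'k1': -0.017, 'eye': [397.765, 75.868, 1003.464], 'orientation': [-0.041, 0.713, -0.698, 0.049]}
top stand [([188.0, 282.0], 0.56)]
top nut [([175.0, 294.0], 0.59), ([150.0, 295.0], 0.5), ([72.0, 295.0], 0.26)]
top strap [([120.0, 124.0], 0.91), ([180.0, 293.0], 0.84), ([266.0, 298.0], 0.67), ([151.0, 295.0], 0.17)]
top guard [([154.0, 266.0], 0.97)]
top showcase [([69.0, 297.0], 0.74)]
top strap_toe [([268.0, 298.0], 0.82), ([125.0, 125.0], 0.7), ([176.0, 293.0], 0.58)]
top nut_axis [([192.0, 283.0], 0.86), ([150.0, 293.0], 0.26)]
wrist {'fx': 307.137, 'fy': 307.137, 'cx': 259.587, 'cy': 189.018, 'k1': -0.045, 'eye': [235.642, -502.377, 374.138], 'orientation': [0.129, 0.791, -0.59, -0.097]}
wrist stand []
wrist nut []
wrist strap []
wrist guard []
wrist showcase []
wrist strap_toe []
wrist nut_axis []
```

View pics/t800.png

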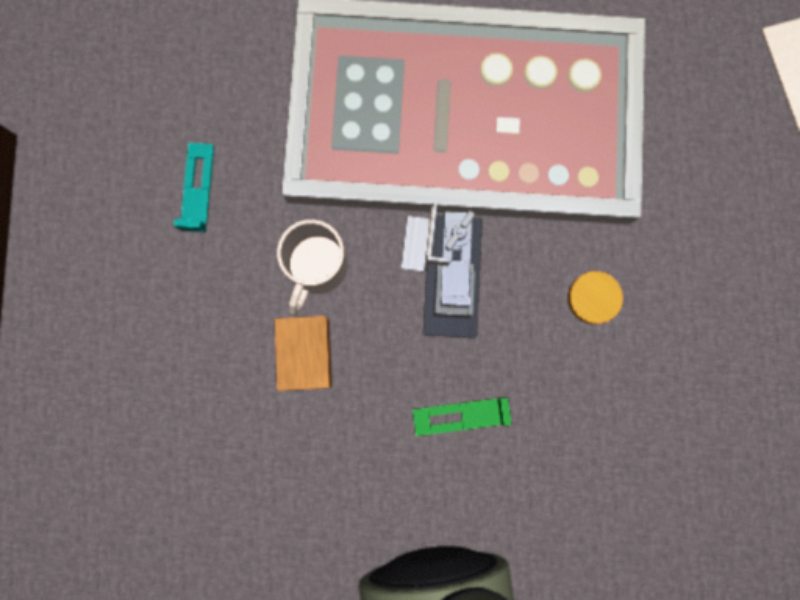

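View pics/s.png

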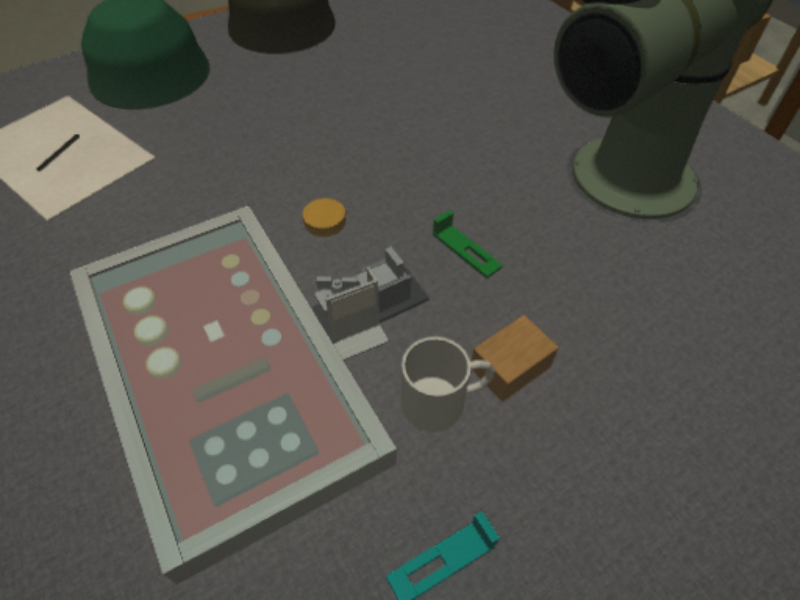

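Both pictures show the steel strap in the stand (top, at 800 scale: stand foot (424-482, 212-336), nut near (458,232)). The look-alikes are the green strap at (462,416) and the turquoise one at (198,187). The grey strap in the stand fits, so I'll confirm it enlarged.

```bash
python3 - <<'E'
from h import *
t=cv2.imread('pics/top0.png')[125:222,255:320]; 
a=cv2.resize(t,None,fx=6,fy=6,interpolation=cv2.INTER_CUBIC)
s=cv2.imread('pics/scene0.png')[150:230,190:290]
b=cv2.resize(s,None,fx=4,fy=4,interpolation=cv2.INTER_CUBIC)
c=np.zeros((600,800,3),np.uint8); c[:a.shape[0],:a.shape[1]]=a; c[:b.shape[0],395:795]=b
cv2.imwrite('pics/crop1.png',c)
E
```

```text
(no output)
```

View pics/crop1.png

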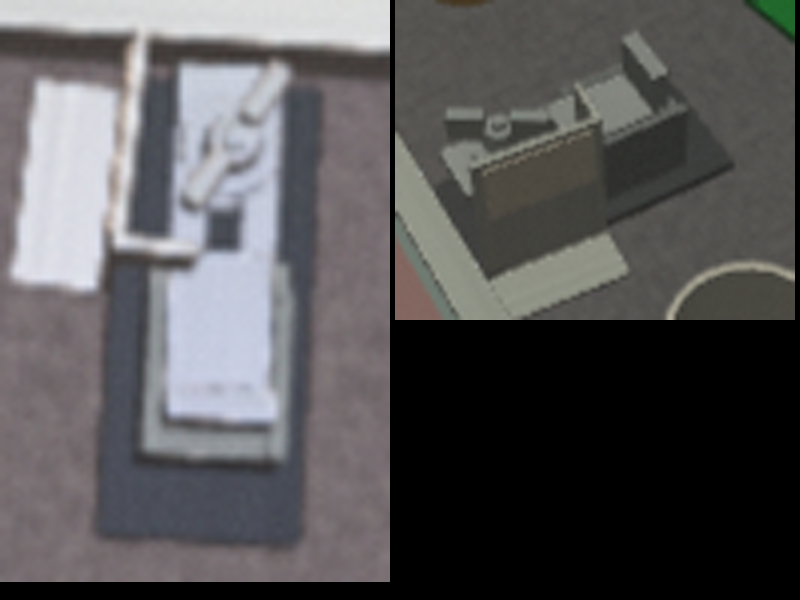

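```bash
cat >> h.py <<'E'
S=np.array([0,0,0.])  # set later
E
python3 - <<'E'
from h import *
from scipy.optimize import least_squares
P=[((-100,23,57),(140,459)),((-100,-23,57),(281,461)),((-43,36,100),(113,247)),((-43,8,100),(196,262)),((28,34,100),(142,32)),((0,0,79.6),(230,147))]
px=lambda c:(125+c[1]/6,255+c[0]/6)
def w(s,p):
    c,si=np.cos(s[2]),np.sin(s[2]); return [s[0]+c*p[0]-si*p[1],s[1]+si*p[0]+c*p[1],p[2]]
f=lambda s:np.concatenate([np.array(proj('top',w(s,p)))-px(c) for p,c in P])
r=least_squares(f,[460,10,0.],x_scale=[1,1,.01],loss='soft_l1'); print(np.round(r.x,4)); print(np.round(r.fun.reshape(-1,2),2))
s=r.x
T=lambda c,z:np.round((lambda X:[np.cos(s[2])*(X[0]-s[0])+np.sin(s[2])*(X[1]-s[1]),-np.sin(s[2])*(X[0]-s[0])+np.cos(s[2])*(X[1]-s[1])])(at('top',*px(c),z)),1)
print('hub',T((230,147),80),'wing ends',T((277,80),89),T((190,190),89))
print('foot rear',T((98,538),8),T((300,540),8),'strap tab rear top',T((168,415),86),T((272,420),86),'toe corners',T((180,65),58),T((278,65),58))
print(w(s,(-115,0,75)),w(s,(0,0,90)))
E
```

```text
[ 5.821801e+02 -2.692900e+00 -5.120000e-02]
[[-0.95 -0.54]
 [ 0.42 -0.35]
 [ 1.42  0.26]
 [ 0.    1.41]
 [ 0.16 -1.02]
 [-1.01  0.47]]
hub [-2.1  0.8] wing ends [ 18.7 -12.1] [-18.6  13.2]
foot rear [-125.    31.8] [-120.8  -36.4] strap tab rear top [-90.   15.4] [-89.2 -17.2] toe corners [28.4 17.2] [ 30.8 -14.9]
[np.float64(467.3305737414909), np.float64(3.1885984447458484), 75] [np.float64(582.180073957434), np.float64(-2.6929234797287758), 90]
```

```bash
sed -i '/^S=/d' h.py; cat >> h.py <<'E'
S=np.array([582.2,-2.7,-0.0512])
def w(p,s=None):
    s=S if s is None else s
    c,si=np.cos(s[2]),np.sin(s[2]); return np.array([s[0]+c*p[0]-si*p[1],s[1]+si*p[0]+c*p[1],p[2]])
def inst(X,s=None):
    s=S if s is None else s
    c,si=np.cos(s[2]),np.sin(s[2]); d=np.array(X[:2])-s[:2]; return np.array([c*d[0]+si*d[1],-si*d[0]+c*d[1],X[2]])
def st(target=None,ang=None):
    """target world TCP, ang desired world angle of tool z (deg)"""
    o=get_obs(); M=R.from_quat(o['eef_rot'],scalar_first=True).as_matrix()
    a=np.degrees(np.arctan2(M[1,2],M[0,2]))
    print('t',round(o['time'],2),'pos',np.round(o['position'],1),'stand',np.round(inst(o['position']),1),'zang',round(a,1),'tilt',np.round(M[:,1],3),'q',np.round(o['qpos'],2),'F',np.round(o['contact_force'],1),'T',np.round(o['torque'],3),'op',round(o['opening'],1))
    if target is not None: print(' shift(10cm)',np.round(M.T@(np.array(target)-o['position'])/100,3))
    if ang is not None: print(' yaw(90deg)',round((-(ang-a)+90)%180/90-1,3))
E
python3 - <<'E'
from h import *
st(w((-140,0,200)),-2.9)
E
```

```text
t 1.2 pos [ 157.2 -527.1  231.3] stand [-397.6 -545.4  231.3] zang -73.4 tilt [-0.  0. -1.] q [-1.42  0.33 -0.19  1.05 -0.    1.44] F [ 0.   0.4 -0.2] T [ 0.01  -0.016  0.053] op 85.4
 shift(10cm) [-4.252  0.313 -4.279]
 yaw(90deg) -0.783
```

Emit:
send_rows:
  series:
    - {"translation":[-0.5,0,-0.5]}
    - {"translation":[-1,0,-1]}
    - {"translation":[-1,0,-1]}
    - {"translation":[-1,0,-1]}
  hand: 1
  newtons: 40

```text
validation failed for argument at $.se...
```

Emit:
send_rows:
  series:
    - {"translation":[-0.5,0,-0.5]}
    - {"translation":[-1,0,-1]}
    - {"translation":[-1,0,-1]}
    - {"translation":[-1,0,-1]}

```text
validation failed for argument at $.se...
```

Emit:
send_rows:
  series:
    - {"translation":[-0.5,0,-0.5]}
    - {"translation":[-1,0,-1]}
    - {"translation":[-1,0,-1]}
    - {"translation":[-1,0,-1]}

```text
validation failed for argument at $.se...
```

Emit:
send_rows:
  series:
    - {"translation":[-0.5,0,-0.5]}
    - {"translation":[-1,0,-1]}
    - {"translation":[-1,0,-1],"yaw":0.1}
    - {"translation":[-1,0,-1],"yaw":0.217}
    - {"translation":[-1,0,-1],"yaw":0.217}
    - {"translation":[-1,0,-1],"yaw":0.217}

```text
validation failed for argument at $.se...
```

```bash
python3 - <<'E'
from h import *
st(w((-118,0,110)),-92.9)
im=eyes.snapshot('wrist')[:,:,::-1].copy(); cv2.imwrite('pics/w1.png',cv2.resize(im,(800,600)))
print(proj('wrist',w((0,0,80))),proj('wrist',w((-90,0,86))))
E
```

```text
t 1.2 pos [ 157.2 -527.1  231.3] stand [-397.6 -545.4  231.3] zang -73.4 tilt [-0.  0. -1.] q [-1.42  0.33 -0.19  1.05 -0.    1.44] F [ 0.   0.4 -0.2] T [ 0.01  -0.016  0.053] op 85.4
 shift(10cm) [-4.459  1.213 -4.205]
 yaw(90deg) 0.217
(np.float64(440.2206968527886), np.float64(435.0303537413687)) (np.float64(-40.147668338086675), np.float64(56.066485757841235))
```

View pics/w1.png

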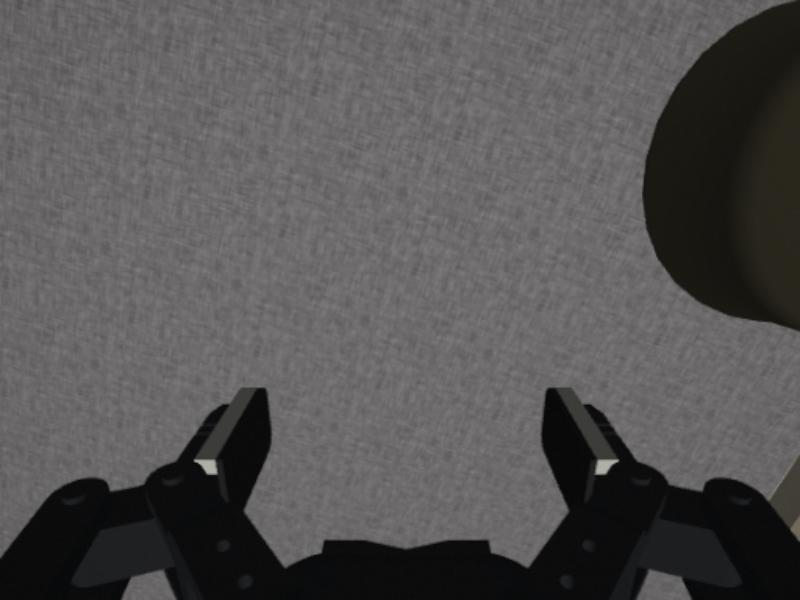

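The moves were refused (yaw is probably required), so the picture shows only the start view with open fingers. I'll add yaw to every row.

Emit:
send_rows:
  series:
    - {"translation":[-0.5,0,-0.5],"yaw":0}
    - {"translation":[-1,0,-1],"yaw":0}
    - {"translation":[-1,0,-1],"yaw":0}
    - {"translation":[-1,0,-1],"yaw":0}
  hand: 1
  newtons: 40

```text
time: 1.75
position: [224.9, -402.6, 231.7]
eef_rot: [-0.103, 0.103, -0.699, 0.7]
contact_force: [0.7, -1.3, 0.7]
opening: 12.2
```

Emit:
send_rows:
  series:
    - {"translation":[-0.5,0,-0.5],"yaw":0}
    - {"translation":[-1,0,-1],"yaw":0}
    - {"translation":[-1,0,-1],"yaw":0}
    - {"translation":[-1,0,-1],"yaw":0}

```text
time: 2.25
position: [292.2, -279.4, 231.6]
eef_rot: [-0.102, 0.102, -0.699, 0.7]
contact_force: [-0.4, -0.4, 0.5]
opening: 0.2
```

Emit:
send_rows:
  series:
    - {"translation":[-0.5,0,-0.5],"yaw":0}
    - {"translation":[-1,0,-1],"yaw":0}
    - {"translation":[-1,0,-1],"yaw":0}
    - {"translation":[-1,0,-1],"yaw":0}

```text
time: 2.75
position: [359.8, -155.1, 231.4]
eef_rot: [-0.102, 0.102, -0.699, 0.7]
contact_force: [0.3, -0.0, -0.7]
opening: -0.5
```

Emit:
send_rows:
  series:
    - {"translation":[-0.5,0,-0.5],"yaw":0}
    - {"translation":[-1,0,-1],"yaw":0.1}
    - {"translation":[-1,0,-1],"yaw":0.217}
    - {"translation":[-1,0,-1],"yaw":0.217}
    - {"translation":[-1,0,-1],"yaw":0.217}

```text
time: 3.38
position: [426.2, -31.3, 231.1]
eef_rot: [0.018, -0.018, -0.707, 0.707]
contact_force: [0.0, 0.1, -0.3]
opening: 0.4
```

```bash
python3 - <<'E'
from h import *
st(w((-118,0,110)),-92.9)
im=eyes.snapshot('wrist')[:,:,::-1].copy(); cv2.imwrite('pics/w1.png',im)
cv2.imwrite('pics/w1b.png',cv2.resize(im,(800,600)))
print(proj('wrist',w((0,0,80))),proj('wrist',w((-90,0,86))))
E
```

```text
t 3.38 pos [426.2 -31.3 231.1] stand [-154.4  -36.6  231.1] zang -93.0 tilt [-0.    -0.001 -1.   ] q [-0.25  0.1  -0.49  0.99 -0.    2.95] F [ 0.   0.1 -0.3] T [ 0.027 -0.008 -0.02 ] op 0.4
 shift(10cm) [-0.364  1.211 -0.367]
 yaw(90deg) -0.001
(np.float64(-2.949273671031335), np.float64(218.20412756157808)) (np.float64(106.06575342528527), np.float64(221.23110495939068))
```

View pics/w1b.png

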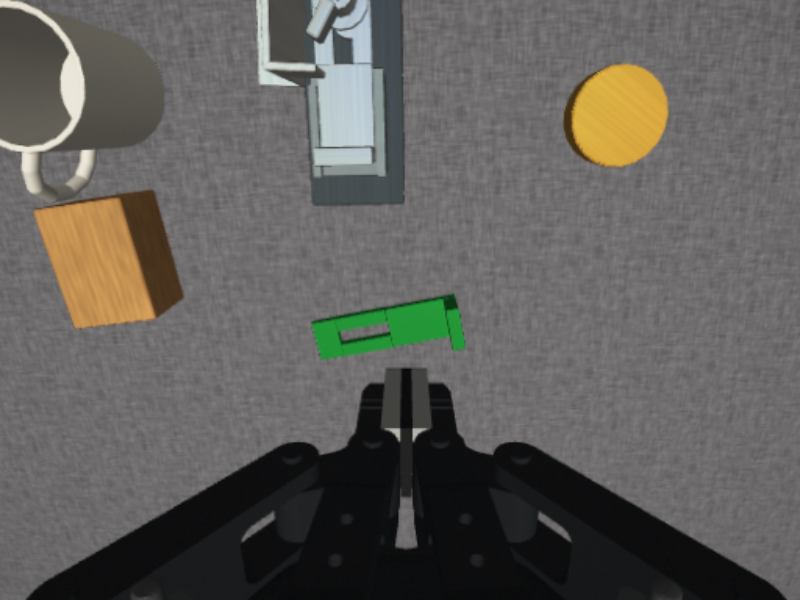

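The wrist view shows the strap's tab at about (343,164) and the nut at (345,10); the prediction was (346,166), so the pose holds to about 1 mm. Joint 6 is near its limit, so I'll flip the tool by half a turn on the way.

Emit:
send_rows:
  series:
    - {"translation":[-0.36,0.2,-0.37],"yaw":-0.11}
    - {"translation":[-0.36,0.4,-0.37],"yaw":-0.22}
    - {"translation":[-0.36,0.5,-0.37],"yaw":-0.33}
    - {"translation":[-0.36,0.5,-0.37],"yaw":-0.44}
    - {"translation":[-0.36,0.5,-0.37],"yaw":-0.55}
    - {"translation":[-0.36,0.5,-0.37],"yaw":-0.66}
    - {"translation":[-0.36,0.5,-0.37],"yaw":-0.77}
    - {"translation":[-0.36,0.5,-0.37],"yaw":-0.88}
    - {"translation":[-0.36,0.5,-0.37],"yaw":-1.0}

```text
time: 4.55
position: [463.9, 4.0, 181.4]
eef_rot: [-0.488, 0.488, -0.512, 0.512]
contact_force: [1.0, 0.1, -0.1]
opening: -0.2
```

Emit:
send_rows:
  series:
    - {"translation":[0,0.2,0],"yaw":-0.11}
    - {"translation":[0,0.4,0],"yaw":-0.22}
    - {"translation":[0,0.5,0],"yaw":-0.33}
    - {"translation":[0,0.5,0],"yaw":-0.44}
    - {"translation":[0,0.5,0],"yaw":-0.55}
    - {"translation":[0,0.5,0],"yaw":-0.66}
    - {"translation":[0,0.5,0],"yaw":-0.77}
    - {"translation":[0,0.5,0],"yaw":-0.88}
    - {"translation":[0,0.5,0],"yaw":-1.0}
    - {"translation":[0,0.5,0],"yaw":-1.0}

```text
time: 5.8
position: [464.0, 4.3, 131.4]
eef_rot: [-0.707, 0.707, -0.02, 0.02]
contact_force: [-0.4, -0.8, 0.2]
opening: 0.1
```

```bash
python3 - <<'E'
from h import *
st(w((-118,0,68)),-92.9)
E
```

```text
t 5.8 pos [464.    4.3 131.4] stand [-118.4    0.9  131.4] zang 86.8 tilt [ 0. -0. -1.] q [-0.15  0.27 -0.56  0.75 -0.   -0.09] F [-0.4 -0.8  0.2] T [0.026 0.049 0.033] op 0.1
 shift(10cm) [ 0.004  0.634 -0.009]
 yaw(90deg) -0.003
```

Emit:
send_rows:
  series:
    - {"translation":[0,0.3,-0.01],"yaw":0}
    - {"translation":[0,0.63,-0.01],"yaw":0}
    - {"translation":[0,0.63,-0.01],"yaw":0}
    - {"translation":[0.05,0.63,-0.01],"yaw":0}
    - {"translation":[0.1,0.63,-0.01],"yaw":0}
    - {"translation":[0.14,0.63,-0.01],"yaw":0}
    - {"translation":[0.18,0.63,-0.01],"yaw":0}
    - {"translation":[0.21,0.63,-0.01],"yaw":0}
    - {"translation":[0.24,0.63,-0.01],"yaw":0}

```text
time: 6.92
position: [486.8, 3.7, 68.0]
eef_rot: [0.707, -0.707, 0.019, -0.018]
contact_force: [-3.5, -0.9, 3.8]
opening: -0.1
```

Emit:
send_rows:
  series:
    - {"translation":[0.03,0,0],"yaw":0}
    - {"translation":[0.06,0,0],"yaw":0}
    - {"translation":[0.09,0,0],"yaw":0}
    - {"translation":[0.11,0,0],"yaw":0}
    - {"translation":[0.13,0,0],"yaw":0}

```text
time: 7.55
position: [501.0, 2.7, 68.3]
eef_rot: [-0.707, 0.707, -0.018, 0.018]
contact_force: [-4.6, 0.6, 3.2]
opening: -0.1
```

```bash
python3 - <<'E'
from h import *
st()
E
```

```text
t 7.55 pos [501.    2.7  68.3] stand [-81.4   1.2  68.3] zang 87.0 tilt [-0. -0. -1.] q [-0.14  0.42 -0.53  0.62 -0.   -0.09] F [-4.6  0.6  3.2] T [ 0.054  0.819 -0.025] op -0.1
```

Emit:
send_rows:
  series:
    - {"translation":[0.015,0,0],"yaw":0}
    - {"translation":[0.03,0,0],"yaw":0}
    - {"translation":[0.04,0,0],"yaw":0}
    - {"translation":[0.05,0,0],"yaw":0}

```text
time: 8.05
position: [506.1, 2.4, 68.3]
eef_rot: [-0.707, 0.707, -0.018, 0.018]
contact_force: [-3.7, 0.2, 2.5]
opening: -0.5
```

Emit:
send_rows:
  series:
    - {"translation":[0.01,0,0],"yaw":0}
    - {"translation":[0.02,0,0],"yaw":0}

```text
time: 8.3
position: [508.1, 2.3, 68.2]
eef_rot: [0.707, -0.707, 0.018, -0.018]
contact_force: [-2.9, 0.1, -0.8]
opening: -0.1
```

Emit:
send_rows:
  series:
    - {"translation":[0.005,0,0],"yaw":0}
    - {"translation":[0.01,0,0],"yaw":0}

```text
time: 8.55
position: [509.0, 2.3, 68.2]
eef_rot: [0.707, -0.707, 0.018, -0.018]
contact_force: [-2.6, 0.7, 0.7]
opening: 0.1
```

Emit:
send_rows:
  series:
    - {"translation":[0.01,0,0],"yaw":0}
    - {"translation":[0.02,0,0],"yaw":0}

```text
time: 8.8
position: [511.1, 2.2, 68.2]
eef_rot: [0.707, -0.707, 0.018, -0.018]
contact_force: [-2.2, 0.5, -1.7]
opening: -0.1
```

Emit:
send_rows:
  series:
    - {"translation":[0.005,0,0],"yaw":0}
    - {"translation":[0.01,0,0],"yaw":0}

```text
time: 9.05
position: [512.0, 2.2, 68.2]
eef_rot: [0.707, -0.707, 0.018, -0.018]
contact_force: [-0.9, -0.2, -0.2]
opening: 0.2
```

Emit:
send_rows:
  series:
    - {"translation":[0.005,0,0],"yaw":0}
    - {"translation":[0.01,0,0],"yaw":0}

```text
time: 9.3
position: [512.5, 2.1, 68.2]
eef_rot: [0.707, -0.707, 0.019, -0.018]
contact_force: [-2.6, 1.4, -0.1]
opening: -0.1
```

Emit:
send_rows:
  series:
    - {"translation":[0.005,0,0],"yaw":0}
    - {"translation":[0.01,0,0],"yaw":0}

```text
time: 9.55
position: [512.6, 2.1, 68.1]
eef_rot: [-0.707, 0.707, -0.019, 0.018]
contact_force: [-6.1, 0.6, 3.2]
opening: -0.4
```

Emit:
send_rows:
  series:
    - {"translation":[0.005,0,0],"yaw":0}
    - {"translation":[0.01,0,0],"yaw":0}

```text
time: 9.8
position: [512.7, 2.2, 68.1]
eef_rot: [-0.707, 0.707, -0.02, 0.017]
contact_force: [-9.8, -0.9, 5.3]
opening: -0.0
```

Emit:
send_rows:
  series:
    - {"translation":[0.01,0,0],"yaw":0}
    - {"translation":[0.02,0,0],"yaw":0}
    - {"translation":[0.02,0,0],"yaw":0}

```text
time: 10.18
position: [512.8, 2.2, 68.0]
eef_rot: [-0.707, 0.707, -0.021, 0.016]
contact_force: [-12.3, 0.4, 9.3]
opening: 0.2
```

```bash
python3 - <<'E'
from h import *
st(w((-95,0,200)))
E
```

```text
t 10.18 pos [512.8   2.2  68. ] stand [-69.6   1.3  68. ] zang 87.0 tilt [-0.007 -0.    -1.   ] q [-0.14  0.44 -0.5   0.64 -0.   -0.09] F [-12.3   0.4   9.3] T [ 0.029  2.693 -0.052] op 0.2
 shift(10cm) [-0.264 -1.318 -0.014]
```

Emit:
send_rows:
  series:
    - {"translation":[-0.1,0,0],"yaw":0}
    - {"translation":[-0.25,0,0],"yaw":0}
    - {"translation":[-0.25,-0.5,0],"yaw":0}
    - {"translation":[-0.25,-1,0],"yaw":-0.11}
    - {"translation":[-0.25,-1,0],"yaw":-0.22}
    - {"translation":[-0.25,-1,0],"yaw":-0.33}
    - {"translation":[-0.25,-1,0],"yaw":-0.44}
    - {"translation":[-0.25,-1,0],"yaw":-0.55}
    - {"translation":[-0.25,-1,0],"yaw":-0.66}
    - {"translation":[-0.25,-1,0],"yaw":-0.77}

```text
time: 11.42
position: [493.5, 3.0, 169.0]
eef_rot: [-0.59, 0.592, 0.389, -0.387]
contact_force: [-0.1, 0.1, 0.4]
opening: -0.3
```

Emit:
send_rows:
  series:
    - {"translation":[0,-0.1,0],"yaw":-0.11}
    - {"translation":[0,-0.2,0],"yaw":-0.22}
    - {"translation":[0,-0.3,0],"yaw":-0.33}
    - {"translation":[0,-0.3,0],"yaw":-0.44}
    - {"translation":[0,-0.3,0],"yaw":-0.55}
    - {"translation":[0,-0.3,0],"yaw":-0.66}
    - {"translation":[0,-0.3,0],"yaw":-0.77}
    - {"translation":[0,-0.3,0],"yaw":-0.84}
    - {"translation":[0,-0.3,0],"yaw":-0.84}

```text
time: 12.55
position: [493.1, 3.1, 198.9]
eef_rot: [-0.23, 0.232, 0.669, -0.668]
contact_force: [0.1, -0.2, -0.9]
opening: 0.2
```

```bash
python3 - <<'E'
from h import *
st(w((0,0,200)))
print(proj('wrist',w((0,0,85))))
o=get_obs(); p0=np.array(o['position']); 
for dx,dy in [(0,0),(40,0),(40,20),(20,40),(60,0),(0,30)]:
    print(dx,dy,np.round(proj('wrist',w((0,0,85))-[dx,dy,0])))
im=eyes.snapshot('wrist')[:,:,::-1].copy(); cv2.imwrite('pics/w2.png',im); im=cv2.resize(im,(800,600));cv2.imwrite('pics/w2b.png',im)
E
```

```text
t 12.55 pos [493.1   3.1 198.9] stand [-89.2   1.2 198.9] zang -128.2 tilt [ 0.003 -0.    -1.   ] q [-0.14  0.25 -0.39  0.93  0.   -2.62] F [ 0.1 -0.2 -0.9] T [-0.044  0.042 -0.04 ] op 0.2
 shift(10cm) [-0.736 -0.009 -0.505]
(np.float64(96.20362186143176), np.float64(198.59206768263067))
0 0 [ 96. 199.]
40 0 [135. 230.]
40 20 [120. 249.]
20 40 [ 84. 253.]
60 0 [154. 245.]
0 30 [ 72. 227.]
```

Current predicted nut pixel is row 96, column 199; viewing that picture.

```bash
python3 - <<'E'
from h import *
im=cv2.imread('pics/w2.png')[20:200,90:330]; cv2.imwrite('pics/w2c.png',cv2.resize(im,(800,600),interpolation=cv2.INTER_CUBIC))
E
```

```text
(no output)
```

View pics/w2c.png

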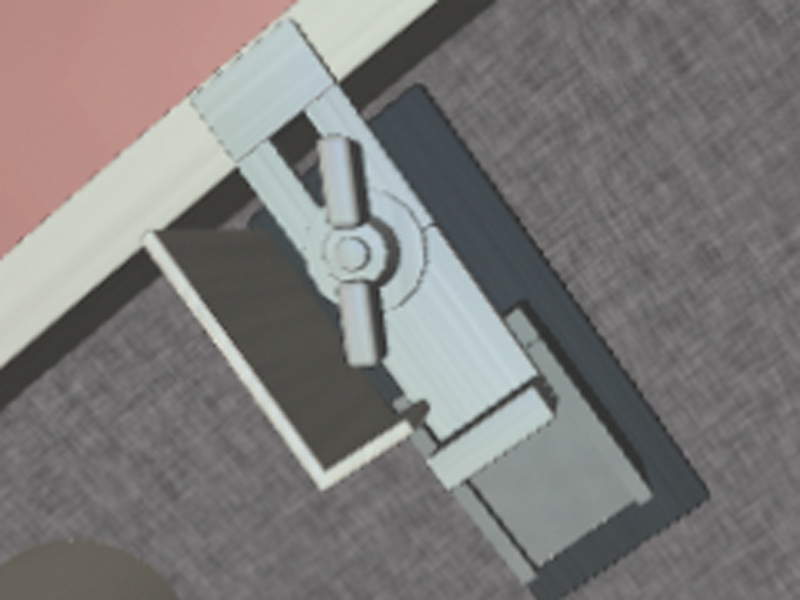

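The wrist crop shows the strap fully in, its toe at (265,85) over the rail, hub at (352,252), wing tips at (338,138) and (365,362). I'll compute the nut axis and wing angle.

```bash
python3 - <<'E'
from h import *
from scipy.optimize import least_squares
px=lambda c:(20+c[1]*.3,90+c[0]*.3)
A=lambda c,z:inst(at('wrist',*px(c),z)).round(1)
for n,c,z in [('hub',(352,252),80),('w1',(338,138),89.5),('w2',(365,362),89.5),('tabL',(447,488),86),('tabR',(555,412),86),('toeL',(192,98),56),('toeR',(288,20),56)]: print(n,A(c,z))
P=[((-100,23,57),(530,583)),((-100,-23,57),(650,497)),((-43,36,100),(322,488)),((28,36,100),(147,232)),((0,0,80),(352,252)),((0,0,89.5),(351.5,250))]
f=lambda s:np.concatenate([np.array(proj('wrist',w(p,s)))-px(c) for p,c in P])
r=least_squares(f,S,x_scale=[1,1,.01]); print(r.x.round(3)); print(r.fun.reshape(-1,2).round(1))
X1,X2=at('wrist',*px((338,138)),89.5),at('wrist',*px((365,362)),89.5)
d=X1-X2; print('mid',((X1+X2)/2).round(1),'len',np.linalg.norm(d).round(1),'wing ang world',np.degrees(np.arctan2(d[1],d[0])).round(1))
m=(X1+X2)/2; st([m[0],m[1],130], np.degrees(np.arctan2(d[1],d[0]))-90)
E
```

```text
hub [ 1.9  2.5 80. ]
w1 [ 22.7 -12.5  89.5]
w2 [-21.1  14.5  89.5]
tabL [-58.4  18.2  86. ]
tabR [-58.5 -15.9  86. ]
toeL [58.8 16.5 56. ]
toeR [ 58.3 -15.5  56. ]
[ 5.84208e+02 -2.15600e+00 -7.00000e-02]
[[-0.2 -3.3]
 [ 0.2 -0. ]
 [-0.1  3.3]
 [ 1.8 -1.7]
 [-1.4  1.7]
 [-0.5 -0.5]]
mid [583.1  -1.7  89.5] len 51.4 wing ang world -34.5
t 12.6 pos [492.9   3.1 198.8] stand [-89.5   1.2 198.8] zang -128.2 tilt [ 0.002 -0.    -1.   ] q [-0.14  0.25 -0.39  0.93  0.   -2.62] F [-0.1  0.4  0. ] T [-0.037 -0.02  -0.019] op 0.2
 shift(10cm) [-0.737  0.69  -0.519]
 yaw(90deg) -0.041
```

```bash
python3 - <<'E'
from h import *
st([584,-1.8,110],-124.5)
E
```

```text
t 12.6 pos [492.9   3.1 198.8] stand [-89.5   1.2 198.8] zang -128.2 tilt [ 0.002 -0.    -1.   ] q [-0.14  0.25 -0.39  0.93  0.   -2.62] F [-0.1  0.4  0. ] T [-0.037 -0.02  -0.019] op 0.2
 shift(10cm) [-0.744  0.89  -0.524]
 yaw(90deg) -0.041
```

Emit:
send_rows:
  series:
    - {"translation":[-0.4,0,-0.26],"yaw":-0.041}
    - {"translation":[-0.74,0,-0.52],"yaw":-0.041}
    - {"translation":[-0.74,0.4,-0.52],"yaw":-0.041}
    - {"translation":[-0.74,0.89,-0.52],"yaw":-0.041}
    - {"translation":[-0.74,0.89,-0.52],"yaw":-0.041}
    - {"translation":[-0.74,0.89,-0.52],"yaw":-0.041}
  hand: 0.62

```text
time: 13.35
position: [583.3, -1.6, 110.8]
eef_rot: [-0.209, 0.21, 0.676, -0.675]
contact_force: [-0.1, -0.7, -1.1]
opening: 16.1
```

```bash
python3 - <<'E'
from h import *
st([584,-1.8,83],-124.5)
im=eyes.snapshot('wrist')[:,:,::-1].copy(); print(proj('wrist',[584,-1.8,89.5]))
a=cv2.resize(im,None,fx=.75,fy=.75)
cv2.imwrite('pics/w3.png',im)
c=im[190:384,140:380]; cv2.imwrite('pics/w3c.png',cv2.resize(c,(720,582),interpolation=cv2.INTER_CUBIC))
E
```

```text
t 13.35 pos [583.3  -1.6 110.8] stand [  1.1   1.1 110.8] zang -124.4 tilt [ 0.002 -0.    -1.   ] q [-0.13  0.49 -0.27  0.81  0.   -2.67] F [-0.1 -0.7 -1.1] T [ 0.001  0.033 -0.025] op 16.1
 shift(10cm) [-0.006  0.278 -0.002]
 yaw(90deg) 0.001
(np.float64(229.7448219162357), np.float64(261.7660706889465))
```

View pics/w3c.png

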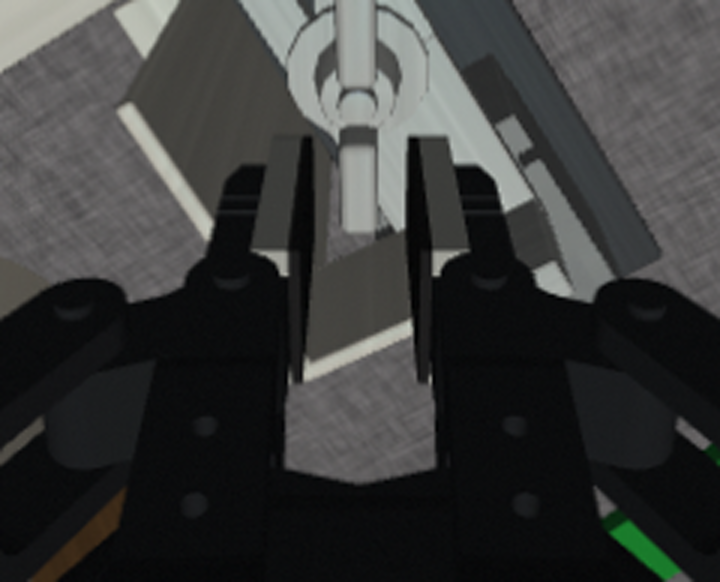

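Wing at (358,185) is centred between the pads (305 and 412). I'll descend and grip.

Emit:
send_rows:
  series:
    - {"translation":[-0.005,0.15,0],"yaw":0}
    - {"translation":[-0.005,0.27,0],"yaw":0}
    - {"translation":[-0.005,0.27,0],"yaw":0}

```text
time: 13.78
position: [581.6, -1.6, 81.1]
eef_rot: [0.21, -0.208, -0.675, 0.676]
contact_force: [-0.5, -1.0, 0.0]
opening: 16.2
```

Emit:
send_rows:
  series:
    - {"translation":[0,0,0],"yaw":0}
    - {"translation":[0,0,0],"yaw":0}
    - {"translation":[0,0,0],"yaw":0}
  hand: 1
  newtons: 30

```text
time: 14.15
position: [582.7, -0.8, 82.0]
eef_rot: [-0.209, 0.209, 0.676, -0.675]
contact_force: [1.8, 6.0, -5.4]
opening: 6.5
```

```bash
python3 - <<'E'
from h import *
st()
E
```

```text
t 14.15 pos [582.7  -0.8  82. ] stand [ 0.4  1.9 82. ] zang -124.4 tilt [ 0.     0.002 -1.   ] q [-0.13  0.52 -0.3   0.75  0.   -2.67] F [ 1.8  6.  -5.4] T [ 1.034e+00 -5.300e-01  1.000e-03] op 6.5
```

Emit:
send_rows:
  series:
    - {"translation":[0,0,-0.012],"yaw":0.1}
    - {"translation":[0,0.002,-0.012],"yaw":0.2}
    - {"translation":[0,0.004,-0.012],"yaw":0.3}
    - {"translation":[0,0.006,-0.012],"yaw":0.4}
    - {"translation":[0,0.008,-0.012],"yaw":0.5}
    - {"translation":[0,0.008,-0.012],"yaw":0.5}

```text
time: 14.9
position: [584.2, 0.1, 81.5]
eef_rot: [-0.452, 0.452, 0.545, -0.543]
contact_force: [3.6, 4.9, -6.4]
opening: 6.4
```

```bash
python3 - <<'E'
from h import *
st()
im=eyes.snapshot('wrist')[:,:,::-1].copy()
cv2.imwrite('pics/w4.png',im)
c=im[150:384,100:420]; cv2.imwrite('pics/w4c.png',cv2.resize(c,(800,585),interpolation=cv2.INTER_CUBIC))
for i in range(4): eyes.snapshot('wrist'); st()
E
```

```text
t 14.9 pos [5.842e+02 1.000e-01 8.150e+01] stand [ 1.8  2.9 81.5] zang -169.4 tilt [ 0.002  0.002 -1.   ] q [-0.13  0.52 -0.3   0.75  0.   -1.88] F [ 3.6  4.9 -6.4] T [ 1.022 -0.769  0.042] op 6.4
t 15.0 pos [5.841e+02 1.000e-01 8.140e+01] stand [ 1.8  2.9 81.4] zang -169.4 tilt [ 0.001  0.002 -1.   ] q [-0.13  0.52 -0.3   0.75  0.   -1.88] F [ 3.3  4.4 -6.2] T [ 0.994 -0.769  0.027] op 6.5
t 15.05 pos [5.841e+02 1.000e-01 8.140e+01] stand [ 1.8  2.9 81.4] zang -169.4 tilt [ 0.001  0.002 -1.   ] q [-0.13  0.52 -0.3   0.75  0.   -1.88] F [ 3.2  5.1 -7.3] T [ 1.011 -0.743 -0.047] op 5.9
t 15.1 pos [5.842e+02 2.000e-01 8.140e+01] stand [ 1.8  3.  81.4] zang -169.4 tilt [ 0.001  0.002 -1.   ] q [-0.13  0.52 -0.3   0.75  0.   -1.88] F [ 3.9  5.2 -6.5] T [ 1.038 -0.793  0.025] op 6.4
t 15.15 pos [5.842e+02 1.000e-01 8.150e+01] stand [ 1.8  2.9 81.5] zang -169.4 tilt [ 0.002  0.002 -1.   ] q [-0.13  0.52 -0.3   0.75  0.   -1.88] F [ 3.3  6.  -6.5] T [ 1.006 -0.808 -0.008] op 6.8
```

View pics/w4c.png

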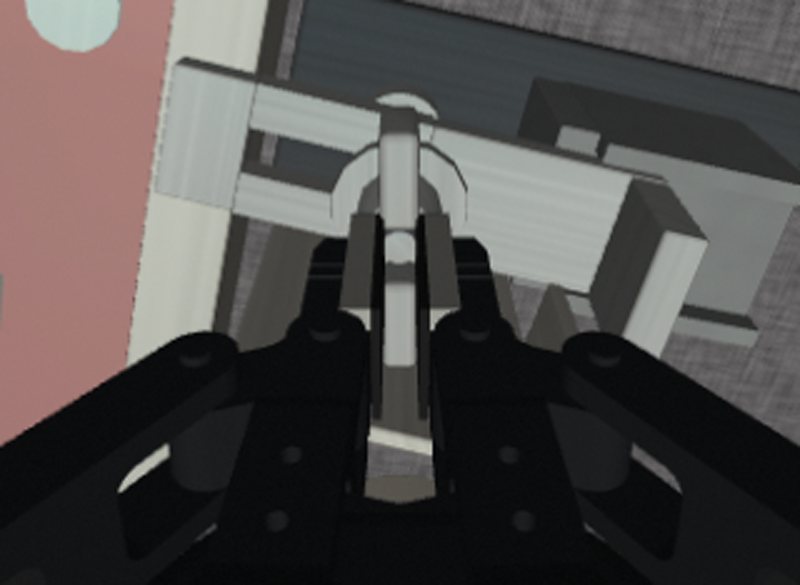

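The picture shows the wing held between the pads at (400,330), now crosswise to the strap: the nut turns with the gripper, clear of the sheet. I'll continue in chunks of 45°, feeling the torque.

Emit:
send_rows:
  series:
    - {"translation":[0.01,0.005,-0.01],"yaw":0.1}
    - {"translation":[0.01,0.01,-0.01],"yaw":0.2}
    - {"translation":[0.01,0.012,-0.01],"yaw":0.3}
    - {"translation":[0.01,0.014,-0.01],"yaw":0.4}
    - {"translation":[0.01,0.016,-0.01],"yaw":0.5}

```text
time: 15.78
position: [585.8, -0.0, 80.6]
eef_rot: [-0.626, 0.627, 0.329, -0.327]
contact_force: [4.7, 1.0, -3.7]
opening: 6.3
```

```bash
cat >> h.py <<'E'
def tq(n=5):
    st(); t=[get_obs()['torque'][2]]; f=[get_obs()['contact_force']]
    for i in range(n-1): eyes.snapshot('wrist'); o=get_obs(); t.append(o['torque'][2]); f.append(o['contact_force'])
    print('Tz mean',np.mean(t).round(3),np.round(t,3),'F',np.mean(f,0).round(1))
E
python3 -c "
from h import *
tq()"
```

```text
t 15.78 pos [585.8  -0.   80.6] stand [ 3.4  2.9 80.6] zang 145.3 tilt [ 0.003 -0.001 -1.   ] q [-0.13  0.53 -0.3   0.74 -0.   -1.09] F [ 4.7  1.  -3.7] T [ 0.366 -0.833  0.124] op 6.3
Tz mean 0.023 [ 0.124  0.039 -0.006 -0.012 -0.028] F [ 4.4  1.5 -2.9]
```

Emit:
send_rows:
  series:
    - {"translation":[0.009,0.005,-0.006],"yaw":0.1}
    - {"translation":[0.009,0.008,-0.006],"yaw":0.2}
    - {"translation":[0.009,0.01,-0.006],"yaw":0.3}
    - {"translation":[0.009,0.012,-0.006],"yaw":0.4}
    - {"translation":[0.009,0.013,-0.006],"yaw":0.5}

```text
time: 16.6
position: [586.8, -1.3, 79.8]
eef_rot: [-0.703, 0.706, 0.065, -0.063]
contact_force: [3.2, -4.0, 0.1]
opening: 6.7
```

```bash
python3 -c "
from h import *
tq()"
```

```text
t 16.6 pos [586.8  -1.3  79.8] stand [ 4.5  1.6 79.8] zang 100.4 tilt [ 0.003 -0.004 -1.   ] q [-0.13  0.53 -0.3   0.74 -0.   -0.31] F [ 3.2 -4.   0.1] T [-0.814 -0.591  0.081] op 6.7
Tz mean 0.006 [ 0.081  0.016 -0.015 -0.048 -0.003] F [ 3.4 -3.2  0.6]
```

Emit:
send_rows:
  series:
    - {"translation":[-0.005,0.001,-0.005],"yaw":0.1}
    - {"translation":[-0.01,0.002,-0.005],"yaw":0.2}
    - {"translation":[-0.013,0.004,-0.005],"yaw":0.3}
    - {"translation":[-0.013,0.006,-0.005],"yaw":0.4}
    - {"translation":[-0.013,0.007,-0.005],"yaw":0.5}

```text
time: 17.42
position: [586.4, -2.9, 79.1]
eef_rot: [-0.673, 0.677, -0.208, 0.213]
contact_force: [5.6, -7.1, -0.5]
opening: 6.6
```

```bash
python3 -c "
from h import *
tq()"
```

```text
t 17.43 pos [586.4  -2.9  79.1] stand [ 4.2  0.  79.1] zang 55.4 tilt [ 0.004 -0.006 -1.   ] q [-0.13  0.53 -0.3   0.74 -0.01  0.48] F [ 5.6 -7.1 -0.5] T [-1.299 -1.052  0.068] op 6.6
Tz mean 0.011 [ 0.068  0.021 -0.011 -0.008 -0.013] F [ 5.  -5.8 -1. ]
```

Emit:
send_rows:
  series:
    - {"translation":[0,0,0],"yaw":0}
    - {"translation":[0,0,0],"yaw":0}
    - {"translation":[0,0,0],"yaw":0}
  hand: 0.7

```text
time: 18.0
position: [583.3, 0.1, 77.7]
eef_rot: [-0.675, 0.676, -0.209, 0.208]
contact_force: [-0.1, 0.7, -1.4]
opening: 12.9
```

```bash
python3 -c "
from h import *
tq(3); st([584.7,-1.9,79.5])"
```

```text
t 18.0 pos [5.833e+02 1.000e-01 7.770e+01] stand [ 1.   2.9 77.7] zang 55.7 tilt [-0.001 -0.    -1.   ] q [-0.13  0.53 -0.3   0.74 -0.    0.47] F [-0.1  0.7 -1.4] T [-0.022 -0.042  0.04 ] op 12.9
Tz mean -0.018 [ 0.04  -0.061 -0.034] F [-0.1  0.4 -0.8]
t 18.1 pos [5.836e+02 2.000e-01 7.780e+01] stand [ 1.2  3.  77.8] zang 55.6 tilt [-0.001 -0.    -1.   ] q [-0.13  0.53 -0.3   0.74 -0.    0.47] F [ 0.3  1.  -0.7] T [-0.033 -0.013 -0.034] op 12.8
 shift(10cm) [ 0.021 -0.017 -0.011]
```

Emit:
send_rows:
  series:
    - {"translation":[0.021,-0.012,-0.011],"yaw":0}
    - {"translation":[0.021,-0.012,-0.011],"yaw":0}

```text
time: 18.35
position: [585.3, -2.2, 79.2]
eef_rot: [-0.675, 0.675, -0.209, 0.209]
contact_force: [0.8, -0.4, -0.3]
opening: 12.6
```

Emit:
send_rows:
  series:
    - {"translation":[0,0,0],"yaw":0}
    - {"translation":[0,0,0],"yaw":0}
    - {"translation":[0,0,0],"yaw":0.1}
    - {"translation":[0,0.002,0],"yaw":0.2}
    - {"translation":[0,0.004,0],"yaw":0.3}
    - {"translation":[0,0.006,0],"yaw":0.4}
    - {"translation":[0,0.007,0],"yaw":0.5}
  hand: 1

```text
time: 19.23
position: [584.9, -2.5, 78.7]
eef_rot: [-0.543, 0.543, -0.453, 0.453]
contact_force: [-1.1, -3.4, 3.3]
opening: 6.2
```

```bash
python3 -c "
from h import *
tq(5)"
```

```text
t 19.23 pos [584.9  -2.5  78.7] stand [ 2.7  0.3 78.7] zang 10.3 tilt [-0.    -0.001 -1.   ] q [-0.13  0.53 -0.3   0.74 -0.    1.26] F [-1.1 -3.4  3.3] T [-0.43   0.374  0.146] op 6.2
Tz mean 0.041 [ 0.146  0.054 -0.002  0.021 -0.012] F [-1.9 -2.1  4.6]
```

Emit:
send_rows:
  series:
    - {"translation":[0,0,0],"yaw":0.1}
    - {"translation":[0,0,0],"yaw":0.2}
    - {"translation":[0,0,0],"yaw":0.3}
    - {"translation":[0,0.002,0],"yaw":0.4}
    - {"translation":[0,0.003,0],"yaw":0.5}

```text
time: 20.05
position: [584.5, -2.4, 78.4]
eef_rot: [-0.329, 0.33, -0.626, 0.626]
contact_force: [-4.1, -1.7, 6.3]
opening: 6.8
```

```bash
python3 -c "
from h import *
tq(5)"
```

```text
t 20.05 pos [584.5  -2.4  78.4] stand [ 2.3  0.4 78.4] zang -34.5 tilt [-0.001 -0.001 -1.   ] q [-0.13  0.53 -0.3   0.74 -0.    2.04] F [-4.1 -1.7  6.3] T [-0.391  0.797  0.23 ] op 6.8
Tz mean 0.087 [0.23  0.059 0.047 0.068 0.029] F [-3.6 -1.4  7. ]
```

Emit:
send_rows:
  series:
    - {"translation":[0,-0.005,0],"yaw":0.02}
    - {"translation":[0,-0.01,0],"yaw":0.04}

```text
time: 20.5
position: [584.5, -2.3, 78.6]
eef_rot: [0.309, -0.31, 0.636, -0.636]
contact_force: [-1.3, -1.7, -2.7]
opening: 6.2
```

```bash
python3 -c "
from h import *
tq(2)"
```

```text
t 20.5 pos [584.5  -2.3  78.6] stand [ 2.2  0.5 78.6] zang -38.0 tilt [-0.001 -0.001 -1.   ] q [-0.13  0.53 -0.3   0.74 -0.    2.1 ] F [-1.3 -1.7 -2.7] T [-0.611  0.334  0.181] op 6.2
Tz mean 0.162 [0.181 0.143] F [-1.4 -2.6 -1.2]
```

Emit:
send_rows:
  series:
    - {"translation":[0,0,0],"yaw":0.02}
    - {"translation":[0,0,0],"yaw":0.04}

```text
time: 20.8
position: [584.4, -2.2, 78.5]
eef_rot: [0.289, -0.29, 0.645, -0.645]
contact_force: [-2.5, -3.7, -1.6]
opening: 6.6
```

```bash
python3 -c "
from h import *
tq(2)"
```

```text
t 20.8 pos [584.4  -2.2  78.5] stand [ 2.2  0.6 78.5] zang -41.7 tilt [-0.001 -0.    -1.   ] q [-0.13  0.53 -0.3   0.74 -0.    2.17] F [-2.5 -3.7 -1.6] T [-0.754  0.634  0.193] op 6.6
Tz mean 0.162 [0.193 0.13 ] F [-2.3 -3.7 -1.9]
```

Emit:
send_rows:
  series:
    - {"translation":[0,0,0],"yaw":0.02}
    - {"translation":[0,0,0],"yaw":0.04}

```text
time: 21.1
position: [584.4, -2.2, 78.6]
eef_rot: [0.268, -0.269, 0.654, -0.654]
contact_force: [-2.2, -3.5, -4.6]
opening: 6.6
```

```bash
python3 -c "
from h import *
tq(2)"
```

```text
t 21.1 pos [584.4  -2.2  78.6] stand [ 2.2  0.6 78.6] zang -45.3 tilt [-0.001 -0.    -1.   ] q [-0.13  0.53 -0.3   0.74 -0.    2.23] F [-2.2 -3.5 -4.6] T [-0.831  0.667  0.203] op 6.6
Tz mean 0.199 [0.203 0.194] F [-2.7 -3.8 -5. ]
```

Emit:
send_rows:
  series:
    - {"translation":[0,0.004,0],"yaw":0.015}

```text
time: 21.28
position: [584.5, -2.2, 78.5]
eef_rot: [0.261, -0.262, 0.657, -0.657]
contact_force: [-3.6, -3.0, -0.6]
opening: 6.6
```

```bash
cat >> h.py <<'E'
def t1(n=2):
    r=[]
    for i in range(n):
        if i: eyes.snapshot('wrist')
        o=get_obs(); r.append(o['torque'][2])
    print(round(o['time'],2),'Tz',np.round(r,3),'F',np.round(o['contact_force'],1),'q6',round(o['qpos'][5],3))
E
python3 -c "
from h import *
t1()"
```

```text
21.32 Tz [0.222 0.136] F [-3.3 -3.3 -1.8] q6 2.255
```

Emit:
send_rows:
  series:
    - {"translation":[0,0,0],"yaw":0.015}

```text
time: 21.45
position: [584.5, -2.1, 78.6]
eef_rot: [0.253, -0.254, 0.66, -0.66]
contact_force: [-3.8, -3.7, -1.7]
opening: 6.9
```

```bash
python3 -c "
from h import *
t1()"
```

```text
21.5 Tz [0.209 0.196] F [-3.6 -2.5 -2.3] q6 2.279
```

Emit:
send_rows:
  series:
    - {"translation":[0,0,0],"yaw":0.015}

```text
time: 21.62
position: [584.5, -2.1, 78.5]
eef_rot: [0.245, -0.246, 0.663, -0.663]
contact_force: [-4.4, -4.5, -1.1]
opening: 6.3
```

```bash
python3 -c "
from h import *
t1()"
```

```text
21.68 Tz [0.219 0.186] F [-4.  -3.3 -2.9] q6 2.302
```

Emit:
send_rows:
  series:
    - {"translation":[0,0,0],"yaw":0.015}

```text
time: 21.8
position: [584.5, -2.1, 78.6]
eef_rot: [0.238, -0.238, 0.666, -0.666]
contact_force: [-4.0, -3.3, -2.1]
opening: 6.7
```

```bash
python3 -c "
from h import *
t1(4)"
```

```text
21.95 Tz [0.197 0.184 0.174 0.18 ] F [-4.1 -3.4 -3.1] q6 2.325
```

Emit:
send_rows:
  series:
    - {"translation":[0,0,0],"yaw":0.008}
    - {"translation":[0,0,0],"yaw":0.016}

```text
time: 22.2
position: [584.5, -2.1, 78.5]
eef_rot: [0.229, -0.23, 0.669, -0.669]
contact_force: [-3.8, -4.1, -2.1]
opening: 6.8
```

```bash
python3 -c "
from h import *
t1()"
```

```text
22.25 Tz [0.233 0.188] F [-4.  -3.1 -2.5] q6 2.35
```

Emit:
send_rows:
  series:
    - {"translation":[0,0,0],"yaw":0.008}
    - {"translation":[0,0,0],"yaw":0.016}

```text
time: 22.5
position: [584.5, -2.1, 78.5]
eef_rot: [0.221, -0.222, 0.672, -0.672]
contact_force: [-4.2, -3.4, -2.4]
opening: 6.7
```

```bash
python3 -c "
from h import *
t1()"
```

```text
22.55 Tz [0.189 0.21 ] F [-4.8 -2.1 -3.2] q6 2.376
```

Emit:
send_rows:
  series:
    - {"translation":[0,0,0],"yaw":0.008}
    - {"translation":[0,0,0],"yaw":0.016}

```text
time: 22.8
position: [584.5, -2.1, 78.5]
eef_rot: [0.213, -0.213, 0.674, -0.674]
contact_force: [-4.3, -3.5, -3.3]
opening: 6.1
```

```bash
python3 -c "
from h import *
t1(5)"
```

```text
23.0 Tz [0.274 0.18  0.191 0.22  0.229] F [-4.1 -3.5 -1.9] q6 2.4
```

Readings average about 0.21 N m, so I'll stop, release and lift straight up.

Emit:
send_rows:
  series:
    - {"translation":[0,0,0],"yaw":0}
    - {"translation":[0,0,0],"yaw":0}
    - {"translation":[0,0,0],"yaw":0}
  hand: 0.62

```text
time: 23.38
position: [586.1, -1.7, 79.3]
eef_rot: [-0.214, 0.212, -0.674, 0.674]
contact_force: [0.3, -0.1, -0.8]
opening: 16.4
```

Emit:
send_rows:
  series:
    - {"translation":[0,-0.1,0],"yaw":0}
    - {"translation":[0,-0.3,0],"yaw":0}
    - {"translation":[0,-0.7,0],"yaw":0}
    - {"translation":[0,-1,0],"yaw":0}
    - {"translation":[0,-1,0],"yaw":0}
    - {"translation":[0,-1,0],"yaw":0}

```text
time: 24.12
position: [584.8, -2.0, 178.5]
eef_rot: [0.213, -0.213, 0.674, -0.674]
contact_force: [-0.4, 0.0, -0.2]
opening: 16.1
```

```bash
python3 -c "
from h import *
tq(6); st([500,-2,180])"
```

```text
t 24.12 pos [584.8  -2.  178.5] stand [  2.6   0.9 178.5] zang -54.9 tilt [-0.  0. -1.] q [-0.13  0.43 -0.18  0.96  0.    2.4 ] F [-0.4  0.  -0.2] T [0.064 0.037 0.02 ] op 16.1
Tz mean 0.021 [ 0.02  -0.003  0.055  0.031  0.018  0.005] F [ 0.   0.1 -0. ]
t 24.38 pos [584.4  -2.  177.6] stand [  2.2   0.8 177.6] zang -54.9 tilt [-0.002  0.    -1.   ] q [-0.13  0.43 -0.18  0.96  0.    2.4 ] F [ 0.9 -0.   0.1] T [0.014 0.033 0.005] op 16.3
 shift(10cm) [ 0.691 -0.022 -0.485]
```

Emit:
send_rows:
  series:
    - {"translation":[0.3,0,-0.2],"yaw":0}
    - {"translation":[0.7,0,-0.48],"yaw":0}
    - {"translation":[0.8,-0.3,-0.9],"yaw":0}
    - {"translation":[0.8,-0.3,-0.9],"yaw":0}
    - {"translation":[0.8,-0.3,-0.9],"yaw":0}

```text
time: 25.0
position: [468.6, 25.5, 208.6]
eef_rot: [-0.214, 0.213, -0.674, 0.674]
contact_force: [0.3, 0.1, -0.4]
opening: 16.3
```

```bash
python3 - <<'E'
from h import *
st()
a=eyes.snapshot('top')[:,:,::-1].copy();b=eyes.snapshot('scene')[:,:,::-1].copy()
t0=cv2.imread('pics/top0.png')
for n,(r,c) in {'mug':(160,200),'tin':(190,381),'carton':(226,193)}.items():
    print(n,np.abs(a[r-30:r+30,c-25:c+25].astype(int)-t0[r-30:r+30,c-25:c+25]).mean().round(2))
A=cv2.resize(a[110:230,160:410],(800,384),interpolation=cv2.INTER_CUBIC)
B=cv2.resize(b[150:230,190:290],(270,216),interpolation=cv2.INTER_CUBIC)
c=np.zeros((600,800,3),np.uint8); c[:384]=A; c[384:,:270]=B; c[384:,280:568]=cv2.resize(b,(288,216))
cv2.imwrite('pics/fin.png',c)
E
```

```text
t 25.0 pos [468.6  25.5 208.6] stand [-114.9   22.3  208.6] zang -54.9 tilt [ 0.001 -0.    -1.   ] q [-0.1   0.19 -0.43  0.94 -0.    2.43] F [ 0.3  0.1 -0.4] T [ 0.004 -0.013 -0.004] op 16.3
mug 5.86
tin 29.21
carton 6.65
```

View pics/fin.png

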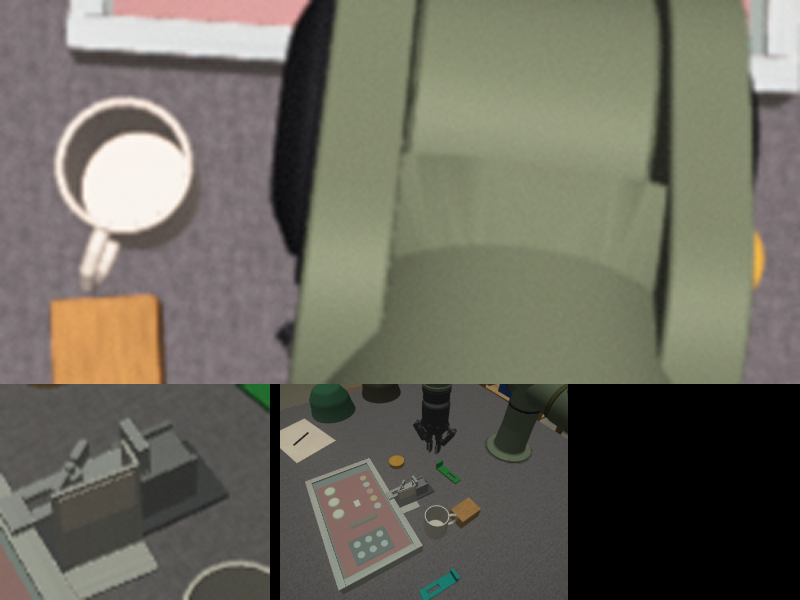

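The top camera's view of the stand and tin is blocked by the arm. The scene view shows the strap in, with its toe over the rail at (30,500), and the mug, tin and carton where they were. Handing in.

```bash
python3 -c "
from h import *
print(workorder.hand_in())"
```

```text
the job is handed in; nothing more can be done
None
```

The strap is pushed fully in and the wing nut is tightened to an estimated 0.19–0.21 N m, just under the 0.21 aim. The job was handed in at about 25 s of the 72 s allowed.

- **Strap:** I pushed it by its tab until the slot's end stopped on the stud, with about 12 N at the end. The wrist picture then showed its toe over the front rail.
- **Nut:** I gripped the wings from above and turned the nut clockwise about 5 rad, with one regrip. The last stretch was in small, slow steps, with the torque averaging 0.21 N m. Single readings ran from 0.18 to 0.27, and the sensor's zero read between 0 and 0.02 afterwards.
- **Contact point:** I did not catch the exact moment the flange met the strap. The tightness therefore rests on the averaged torque alone, and 0.19 is not far above the 0.17 limit.
- **Last checks:** The gripper was clear and the wrist force close to zero. In the last scene picture the strap was still in place and the mug, tin and carton looked unmoved. The arm covered the stand and most of the tin in the top camera, so the tin was checked only in the scene picture.
- **Sheet:** I noticed no touch on the bent sheet. Sideways force stayed below about 9 N while turning and seemed to come from gripping the wings slightly off-centre.

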